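# Open the clamped rocker-lid clip tub

### The arm

A 6-joint arm with a two-finger parallel gripper is mounted at the origin on the work surface. World frame = base frame: x ahead of the robot, y to its left, z up, the work surface at z = 0. Lengths are in m, angles in degrees, forces in N, time in s.
With the tool pointing down it reaches from about 0.325 to 1 m from the base axis. Payload 5.1 kg.
Tool frame: the origin (TCP) lies at the very end of the fingers, on their centre line; the grasp point (between the pads) lies grip_depth behind it (grip_depth is the distance from the TCP to the grasp point, in m); z points along the fingers, y is the line along which they close (so a half turn about z gives the same grasp; the last joint's range is limited). The gripper opens to 85 mm and grips with 20 to 120 N. Pads are 22 mm wide; open, the fingers measure 114 mm over their backs; the gripper's body (76 mm by 85 mm) begins 54 mm behind the grasp point. The pads swing forward as they close: fully open they stand 13 mm farther back than shut.
Start: joints at [62.762, 7.093, 94.555, -0, 78.352, -4.733], TCP at [0.249, 0.6, 0.231] pointing down, gripper open.
Joint ranges: [-149.61, 149.61], [-58.7, 133.49], [1.44, 155.28], [-77.14, 257.14], [18.33, 153.61], [-166.67, 166.67]. Speed limits (degrees/s): [147.25, 147.25, 180, 180, 180, 180].

### API

Orientations are given as a 3x3 rotation matrix whose columns are the frame's x, y, z axes.
In Python, from bench import state, grab_frame, camera_info, close_job, masks_of, grip_depth gives the robot as it stands.
- The arm moves only by the tool step_arm, never from a script. Its argument "motion" is one flat list of numbers, 7 for each row, row after row: the shift along the tool's x, y, z in mm, then the turn, a rotation vector about the tool's x, y, z in rad, then the closure, from -1 (fully open) to 1 (shut). In form: [tx, ty, tz, wx, wy, wz, fingers, tx, ty, tz, wx, wy, wz, fingers, ...]. A call has 1 to 12 rows; each row shifts and turns the commanded pose from where the row before left it, along the tool's axes as they then stand; what a row does not reach is not made up. A row lasts 1/10 s, in which the tool goes at most 50 mm and 8.59 degrees, less where a joint would pass 70% of its speed; a pose out of reach is approached as far as the arm can. A call is refused whole if a number of a shift passes 50 or a number of a turn 0.15, either way. A call with a gripper value outside its range is refused whole. The fingers move at their own pace and stop on an object; the grip force is fixed at half the most. Time passes only in rows, so rows that do not move let the fingers close. It gives the time, the measured TCP pose, the force, the opening and the grip force at its end, in the units of the state.
- state(): the state, without advancing time (a new reading comes with each control period).
- grab_frame(name): name is "scene" or "top"; returns the picture (400x640x3 uint8, blue, green, red); there is no depth.
- camera_info(name): a dict with "fx", "fy", "cx", "cy" (pixels), "rvec" (rotation vector, rad) and "tvec" (3), from world to camera coordinates, as OpenCV has them. Camera axes: x right, y down, z forward; pixel columns grow to the right and rows downward; lengths in m; the calibration is good to about 2 mm. A picture is of the moment at which its call begins. camera_info takes no time and is no camera call.
- close_job(): hands the job in; it is judged then, once.
Trained networks look in the newest picture that a camera, given by its name, has taken for a name from the list of things; names that differ only in an ending like _2 or _b are one class to them, and where a whole thing is asked for, a point or a joint stands for the part that bears it (a point fixed in the world has none). Each returns a list of dicts, best first, with "score" (0 to 1); they miss things now and then, are a little off and sometimes report something else, mostly with a low value. They report only what shows in the picture. A call takes as long as a camera call. They do not tell look-alikes from the thing itself.
- masks_of(camera, query): "mask" (400x640 bool, what is visible of it) and "extent" ([left, top, right, bottom] in pixels, round what is visible of it).
The state is a dict: "time": time; "q": joint angles; "joint_vel": joint speeds; "joint_torque": joint torques, N m; "tcp_pos": TCP position; "eef_rot": TCP orientation; "force": force on the tool from outside, world axes, zero at the start; "torque": the same for the moment, N m; "width": opening from 0.0 (shut) to 1.0 (fully open); "grip_force": force on a finger pad.
Only numpy, scipy, OpenCV 4.12 (cv2) and the standard library are available. Lean on these libraries where they do the work, as an engineer would, in place of code of your own. Each camera call takes 0.05 s, during which the arm holds its last target. There are 200 camera calls.

### The job

Open the small white parts tub: swing the clamp lever that lies across it aside, well clear of the tub, then press down on the ribbed thumb end of the grey lid so that its other end tips up and the lid stays tipped by itself when you let go. Then take the lid by its raised end, lift it clear of the tub and lay it gently, right way up and flat, on the empty white foam pad. Do not drop the lid, leave the lever open and leave the other things on the bench where they are.

Things in the scene. Friction and masses are not known exactly. Their poses are not given: they have to be found in the camera images.
- tub: White open tub, 124 (x) x 72 (y) mm, rim 60 mm above the bench, walls 5 mm, fixed on an grey metal block 15 mm high (x -84..+80, y -60..+112). Origin on the bench under the line about which the lid rocks; x points to the thumb end, z up. Walls' outer faces at x -67 and +57, y +-36. Ledges 38 mm high inside the long walls carry the lid. Clamp post at x -30, y +90.
- lid: Loose grey lid, 116 x 58 mm, 0.12 kg, seated inside the rim with 2 mm play, top flush with it, so it cannot be gripped shut. Origin: on its middle line, at the +x end of the skirts and level with their underside (38 mm up when shut, over the tub's origin): it rocks here. Top plate x -60..+56, z 16..22. Side skirts x -60..0, z 0..16, outer faces y +-29. On a flat surface it stands level on them.
- lid_thumb (a point): On top of the middle of the ribbed thumb pad, 28 x 50 x 3 mm (lid x 26..54; this point x 40, z 25). The tub wall under this end is cut down to 29 mm. Pressed about 20 mm down, the lid rocks; past some 16 degrees it goes on by itself and rests tipped at 25 to 28 degrees.
- lid_front (a point): Middle of the lid's other end, the one that tips up (lid x -60, z 11 mm, half-way up its 22 mm height). Tipped, it stands some 25 mm higher, the lid's sides there are above the rim and can be pinched across the 58 mm width.
- clamp (a joint): Swing clamp lever on the holder block, turning about the upright post, rad, seen from above counter-clockwise positive. 0: lies straight across the lid (towards the tub's -y); 1.57: points along the tub's +x, beside the tub, lid free; stop at 2.0. Stays where it is left, light friction. It starts shut or nearly so.
- clamp_hinge (a point): On the clamp's upright turning axis, 73 mm above the bench. The lever is a steel bar 14 mm wide and 140 long, from 68 to 78 mm above the bench; a rubber foot under it comes down to 64.5 mm. Post radius 8, hub radius 12 mm.
- clamp_peg (a point): Half-way up the upright steel finger peg at the lever's free end, 135 mm from the axis; peg diameter 12 mm, from 78 to 113 mm above the bench (this point 95 mm). Push the peg sideways.
- pad: Empty flat white foam pad, fixed, 170 (x) x 150 (y) x 8 mm thick; origin at the centre of its underside. On the other side of the tub lies a fixed foam rack of the same outline, full of upright clips up to 55 mm high: not the pad.
- tweezers: Loose steel tweezers, 120 mm long, 8 mm high, lying flat; origin at the middle. Leave alone.
- dish: Loose white dish, 68 mm across, 22 mm high; origin under its centre. Leave alone.
- jar: Loose closed jar, 44 mm across, 55 mm high; origin under its centre. Leave alone.
- driver: Loose screwdriver, 150 mm long, lying. Leave alone.
- brush: Loose brush, 150 mm long, lying. Leave alone.
- stray_clip: One loose steel clip on a small foot, 18 x 16 mm, 37 mm high. Leave alone.
Things that resemble listed ones, but are neither listed nor needed, are in the scene too. Leave any orange or pink look-alike of the lid alone.

How it is judged:
By the outcome, as a careful person would: the job done as asked, in the order asked, and still so for the second after the job is handed in, with the robot touching nothing.
It also fails if it takes over 58 s, if anything falls off the work surface, if the arm or the gripper's body presses on something with over 40 N, if the wrist force passes 120 N, or if a joint passes its speed limit or range.

## Working session

There is one attempt and no reset: what is moved stays moved. The work goes in short steps, Python scripts to look and compute and a tool call to move; the robot and the scene stay as the last step left them, time stands still between calls to the robot, and variables do not carry over. Pictures are saved under pics/ and viewed, at most 10 in all, crops included, and the job is handed in when it is done.

Besides the shell and the picture viewer there is one more tool, called after "Emit:" by a JSON object that holds its "op" and its "data", one argument or row to a line. step_arm: Moves the arm, as the interface text tells. Its arguments: {"type":"object","properties":{"motion":{"type":"array"}},"required":["motion"]}

```bash
ls; mkdir -p pics; cat > h.py <<'E'
import numpy as np, cv2
from bench import *
def cam(n):
    c=camera_info(n); K=np.array([[c["fx"],0,c["cx"]],[0,c["fy"],c["cy"]],[0,0,1.]])
    return K,np.array(c["rvec"],float),np.array(c["tvec"],float)
def proj(n,P):
    K,r,t=cam(n); return cv2.projectPoints(np.array(P,float).reshape(-1,1,3),r,t,K,None)[0].reshape(-1,2)
def ray(n,uv):
    K,r,t=cam(n); R=cv2.Rodrigues(r)[0]; d=R.T@np.linalg.inv(K)@np.array([uv[0],uv[1],1.]); return -R.T@t,d
def at_z(n,uv,z):
    o,d=ray(n,uv); return o+d*(z-o[2])/d[2]
def tri(u1,u2):
    o1,d1=ray("scene",u1);o2,d2=ray("top",u2)
    s=np.linalg.lstsq(np.c_[d1,-d2],o2-o1,rcond=None)[0]; a=o1+d1*s[0];b=o2+d2*s[1]
    return (a+b)/2,np.linalg.norm(a-b)
E
python3 - <<'E'
from h import *
for n in("scene","top"):
    cv2.imwrite(f"pics/{n}0.png",grab_frame(n)); print(n,cam(n)[0][0,0],[*ray(n,(320,200))])
    for q in("tub","lid","clamp","clamp_peg","pad","lid_thumb"):
        for m in masks_of(n,q)[:3]:
            ys,xs=np.nonzero(m["mask"]);print(q,round(m["score"],2),m["extent"],xs.mean().round(),ys.mean().round(),len(xs))
s=state();print(s);print(grip_depth() if callable(grip_depth) else grip_depth)
E
```

```text
pics
scene 473.09366894378525 [array([0.97200842, 0.49414493, 0.99731458]), array([-0.41296401, -0.46647395, -0.78225042])]
tub 0.81 [278.3, 195.8, 371.1, 287.5] 327.0 246.0 3503
tub 0.62 [172.2, 193.8, 223.2, 217.4] 201.0 204.0 566
lid 0.8 [297.7, 97.3, 315.5, 122.9] 307.0 108.0 464
lid 0.75 [293.4, 202.8, 343.4, 244.3] 316.0 226.0 814
lid 0.66 [454.7, 211.4, 510.7, 248.7] 480.0 231.0 1046
clamp 0.8 [304.6, 196.2, 359.6, 242.0] 330.0 223.0 376
clamp_peg 0.65 [304.6, 203.2, 356.7, 241.7] 332.0 224.0 331
clamp_peg 0.46 [339.5, 357.7, 350.3, 367.8] 346.0 362.0 74
pad 0.75 [387.0, 273.7, 485.4, 360.9] 434.0 316.0 4873
lid_thumb 0.82 [296.8, 97.0, 317.2, 120.5] 307.0 108.0 425
lid_thumb 0.79 [450.7, 214.4, 509.6, 253.2] 479.0 231.0 1099
lid_thumb 0.74 [292.4, 208.6, 344.1, 244.4] 316.0 226.0 833
top 503.5143230077652 [array([ 0.4071478 , -0.0434181 ,  1.64245128]), array([ 0.05572764,  0.02082648, -0.99830488])]
tub 0.74 [290.4, 164.7, 339.1, 216.5] 311.0 191.0 2063
lid 0.97 [423.8, 261.7, 463.4, 296.0] 442.0 280.0 683
lid 0.91 [314.5, 169.6, 329.1, 209.1] 322.0 188.0 581
lid 0.72 [350.3
[... 538 characters left out ...]
05,
        7.83522320e+01, -4.73293147e+00]), 'joint_vel': array([-0.07539606,  0.08685609,  0.01979836,  0.000561  ,  0.00695481,
        0.06681121]), 'joint_torque': array([-5.07579830e-05, -4.23464835e+01, -3.65655434e+01, -3.95439815e-05,
        4.08002234e-04, -3.25936867e-05]), 'tcp_pos': array([0.24884125, 0.60046364, 0.23133999]), 'eef_rot': array([[-9.23832365e-01,  3.82797284e-01,  8.27682973e-06],
       [ 3.82797284e-01,  9.23832365e-01,  1.26663631e-05],
       [-2.79775380e-06,  1.48699441e-05, -1.00000000e+00]]), 'force': array([0.3441749 , 0.80732313, 0.42823134]), 'torque': array([0.01633099, 0.02666583, 0.02651986]), 'grip_force': 0.0, 'width': 1.0018124922347647}
0.0187
```

```bash
python3 - <<'E'
import cv2
a=cv2.imread("pics/top0.png")[110:310,180:470]; cv2.imwrite("pics/a.png",cv2.resize(a,None,fx=2.75,fy=2.75,interpolation=cv2.INTER_CUBIC))
a=cv2.imread("pics/scene0.png")[160:380,230:520]; cv2.imwrite("pics/b.png",cv2.resize(a,None,fx=2.7,fy=2.7,interpolation=cv2.INTER_CUBIC))
E
```

```text
(no output)
```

View pics/top0.png

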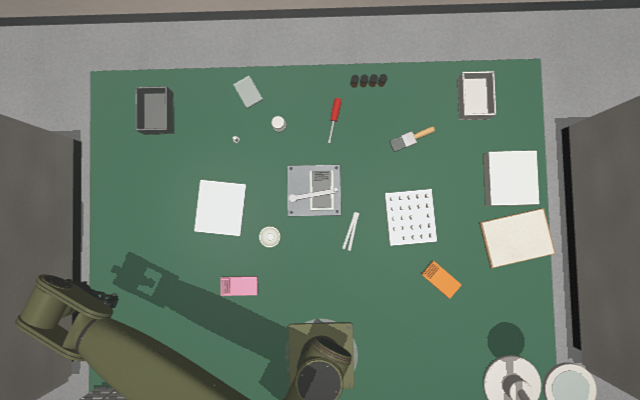

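View pics/a.png

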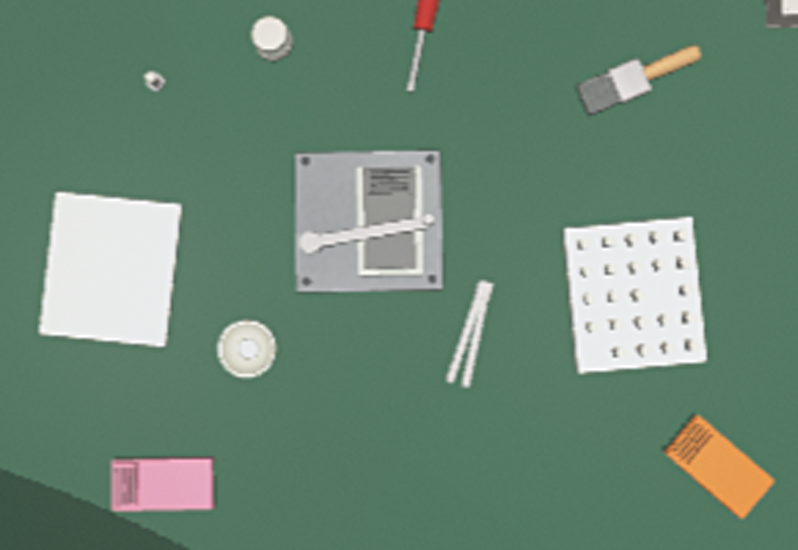

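View pics/b.png

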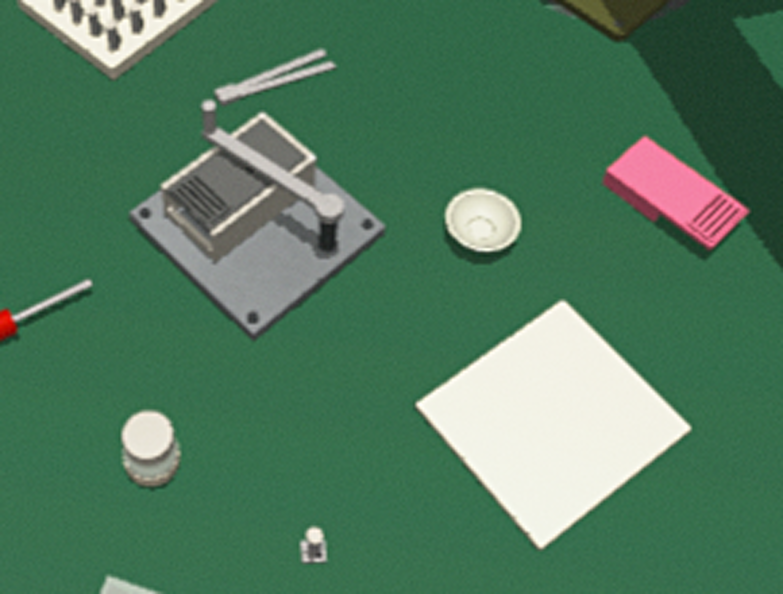

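Pictures show: tub in the middle of its grey block at top-view (321,190), thumb ribs at the far (+x) end, lever shut from hinge (293,198) to peg (336,190). The empty pad is on the left at (220,207), the clip rack on the right at (411,217), and pink/orange look-alikes nearer the base.

```bash
python3 - <<'E'
from h import *
from scipy.optimize import least_squares
T=lambda p:(p[0]/2.75+180,p[1]/2.75+110); S=lambda p:(p[0]/2.7+230,p[1]/2.7+160)
block=[("top",(80,112,15),(297,153)),("top",(80,-60,15),(438,152)),("top",(-84,-60,15),(441,290)),("top",(-84,112,15),(296,291)),
("scene",(80,112,15),(254,337)),("scene",(80,-60,15),(131,213)),("scene",(-84,112,15),(384,226)),
("top",(-67,36,60),(358,273)),("top",(-67,-36,60),(422,272)),("scene",(-67,-36,60),(262,113)),("scene",(-67,36,60),(316,156))]
pad=[("top",(85,75,8),(58,193)),("top",(85,-75,8),(181,205)),("top",(-85,-75,8),(165,346)),("top",(-85,75,8),(40,334)),
("scene",(85,75,8),(541,548)),("scene",(85,-75,8),(416,405)),("scene",(-85,-75,8),(563,300)),("scene",(-85,75,8),(690,428))]
def W(p,P):
    c,s=np.cos(p[3]),np.sin(p[3]);P=np.array(P)/1000
    return np.array([[c,-s,0],[s,c,0],[0,0,1]])@P+p[:3]
for nm,L,x0 in(("tub",block,[.5,0,0,0]),("pad",pad,[.45,.3,0,0])):
    f=lambda p:np.concatenate([proj(n,W(p,P))[0]-(T if n=="top" else S)(uv) for n,P,uv in L])
    r=least_squares(f,x0,loss="soft_l1");print(nm,r.x.round(4),np.degrees(r.x[3]));print(f(r.x).round(1).reshape(-1,2).tolist())
    if nm=="tub":
        p=r.x
        print("post",W(p,(-30,90,73)))
h=tri(S((331,204)),T((310,242)));g=tri(S((208,105)),T((429,219)));print("hinge",h,"peg",g,np.linalg.norm((h[0]-g[0])[:2]))
d=g[0]-h[0];print("clamp",np.degrees(np.arctan2(d[1],d[0]))+90-np.degrees(p[3]))
for q in("tub","pad"): pass
E
```

```text
tub [ 0.5323 -0.0158 -0.0061 -0.0089] -0.5125263029601934
[[-0.9, 0.0], [0.5, -0.5], [0.3, -0.4], [-0.0, 0.1], [-0.1, -1.0], [-0.8, -0.1], [0.5, 0.1], [0.2, 0.5], [-0.3, 0.5], [0.2, 0.1], [-0.1, 1.0]]
post [0.50309895 0.07448472 0.06694913]
pad [ 0.4805  0.3181 -0.0086 -0.1248] -7.149419963125218
[[-0.6, -0.1], [-0.0, 0.1], [0.1, 0.5], [-0.0, 0.2], [-0.2, 0.2], [-0.2, -0.2], [-0.4, 0.0], [0.1, 0.1]]
hinge (array([0.50246561, 0.07480641, 0.07531811]), np.float64(0.0015938049194595446)) peg (array([ 0.5229921 , -0.0607361 ,  0.10755151]), np.float64(0.0008971260415436741)) 0.13708795987091524
clamp 9.123937735264573
```

```bash
cat >> h.py <<'E'
def Rt(yaw,tilt=0):
    "tool down, y at world angle 90+yaw deg, tool z leaning towards -x by tilt deg"
    c,s=np.cos(np.radians(yaw)),np.sin(np.radians(yaw)); a,b=np.cos(np.radians(tilt)),np.sin(np.radians(tilt))
    R0=np.array([[-c,-s,0],[-s,c,0],[0,0,-1.]])
    from scipy.spatial.transform import Rotation as Q
    return Q.from_rotvec(np.radians(tilt)*R0[:,1]).as_matrix()@R0
def need(P,R=None):
    from scipy.spatial.transform import Rotation as Q
    s=state();E=s["eef_rot"];d=E.T@(np.array(P)-s["tcp_pos"])*1000
    w=Q.from_matrix(E.T@(E if R is None else R)).as_rotvec()
    print("t",round(s["time"],2),"tcp",(s["tcp_pos"]*1000).round(1),"F",s["force"].round(1),"w",round(s["width"],3),"gf",round(s["grip_force"],1),"| shift mm",d.round(1),"turn",w.round(3))
E
python3 - <<'E'
from h import *
from scipy.optimize import least_squares
T=lambda p:((p[0]+.5)/2.75+179.5,(p[1]+.5)/2.75+109.5); S=lambda p:((p[0]+.5)/2.7+229.5,(p[1]+.5)/2.7+159.5)
block=[("top",(80,112,15),(297,153)),("top",(80,-60,15),(438,152)),("top",(-84,-60,15),(441,290)),("top",(-84,112,15),(296,291)),
("scene",(80,112,15),(254,337)),("scene",(80,-60,15),(131,213)),("scene",(-84,112,15),(384,226)),
("top",(-67,36,60),(358,273)),("top",(-67,-36,60),(422,272)),("scene",(-67,-36,60),(262,113)),("scene",(-67,36,60),(316,156))]
pad=[("top",(85,75,8),(58,193)),("top",(85,-75,8),(181,205)),("top",(-85,-75,8),(165,346)),("top",(-85,75,8),(40,334)),
("scene",(85,75,8),(541,548)),("scene",(85,-75,8),(416,405)),("scene",(-85,-75,8),(563,300)),("scene",(-85,75,8),(690,428))]
def W(p,P,z=None):
    c,s=np.cos(p[2]),np.sin(p[2]);P=np.array(P)/1000
    return np.array([[c,-s,0],[s,c,0],[0,0,1]])@P+np.array([p[0],p[1],p[3] if len(p)>3 else 0])
for nm,L,x0 in(("tub",block,[.5,0,0,0]),("pad",pad,[.45,.3,0,0])):
  for k in(4,3):
   for w in (("top","scene"),("top",),("scene",)):
    LL=[l for l in L if l[0] in w]
    f=lambda p:np.concatenate([proj(n,W(p,P))[0]-(T if n=="top" else S)(uv) for n,P,uv in LL])
    r=least_squares(f,x0[:k],loss="soft_l1",x_scale=.01);print(nm,k,w,r.x.round(4),r.cost.round(2))
h=tri(S((331,204)),T((310,242)));g=tri(S((208,105)),T((429,219)));print("hinge",h,"peg",g)
print(at_z("top",T((310,242)),.08),at_z("top",T((429,219)),.113),at_z("scene",S((331,204)),.08),at_z("scene",S((208,105)),.113))
need((.523,-.061,.231),Rt(-32))
E
```

```text
tub 4 ('top', 'scene') [ 0.5334 -0.0152 -0.0093 -0.003 ] 2.37
tub 4 ('top',) [ 0.5344 -0.0146 -0.0148 -0.0221] 0.65
tub 4 ('scene',) [ 0.5325 -0.0166 -0.0052 -0.0054] 1.17
tub 3 ('top', 'scene') [ 0.5341 -0.0146 -0.0083] 2.96
tub 3 ('top',) [ 0.533  -0.0152 -0.0146] 1.13
tub 3 ('scene',) [ 0.535 -0.014 -0.005] 1.25Traceback (most recent call last):
  File "<stdin>", line 17, in <module>
    return func(*args, **kwargs)
    result = trf(vector_fun.fun, vector_fun.jac, x0, f0, J0, lb, ub, ftol, xtol,
                 gtol, max_nfev, x_scale, loss_function, tr_solver,
                 tr_options.copy(), verbose, callback=callback_wrapped)
    return trf_no_bounds(
        fun, jac, x0, f0, J0, ftol, xtol, gtol, max_nfev, x_scale,
        loss_function, tr_solver, tr_options, verbose, callback=callback)
    J = jac(x)
    self._update_jac()
    ~~~~~~~~~~~~~~~~^^
    self.J = self.jac_wrapped(xp_copy(self.x), f0=self.f)
             ~~~~~~~~~~~~~~~~^^^^^^^^^^^^^^^^^^^^^^^^^^^^
    J, dct = approx_derivative(
             ~~~~~~~~~~~~~~~~~^
        self.fun,
        ^^^^^^^^^
    ...<2 li
[... 421 characters left out ...]
                                    ^^^^^^^
    f = np.atleast_1d(self.fun(x, *self.args, **self.kwargs))
                      ~~~~~~~~^^^^^^^^^^^^^^^^^^^^^^^^^^^^^^
    return np.atleast_1d(self.fun(x))
                         ~~~~~~~~^^^
    return self.f(x, *self.args, **self.kwargs)
           ~~~~~~^^^^^^^^^^^^^^^^^^^^^^^^^^^^^^
  File "<stdin>", line 16, in <lambda>
  File "h.py", line 7, in proj
    K,r,t=cam(n); return cv2.projectPoints(np.array(P,float).reshape(-1,1,3),r,t,K,None)[0].reshape(-1,2)
          ~~~^^^
  File "h.py", line 4, in cam
    c=camera_info(n); K=np.array([[c["fx"],0,c["cx"]],[0,c["fy"],c["cy"]],[0,0,1.]])
ValueError: time passes only in moves, steps and waits
```

```bash
sed -i 's/^def cam(n):/import functools\n@functools.lru_cache\ndef cam(n):/' h.py; python3 - <<'E'
from h import *
T=lambda p:((p[0]+.5)/2.75+179.5,(p[1]+.5)/2.75+109.5); S=lambda p:((p[0]+.5)/2.7+229.5,(p[1]+.5)/2.7+159.5)
h=tri(S((331,204)),T((310,242)));g=tri(S((208,105)),T((429,219)));print("hinge",h,"peg",g)
print(at_z("top",T((310,242)),.078),at_z("top",T((429,219)),.113))
for p,q in(((563,300),(165,346)),((690,428),(40,334)),((541,548),(58,193)),((416,405),(181,205))): print(tri(S(p),T(q)))
need((.523,-.061,.231),Rt(-32))
E
```

```text
hinge (array([0.50357359, 0.07527158, 0.07820513]), np.float64(0.0008060632234169256)) peg (array([ 0.52404142, -0.06000483,  0.11030479]), np.float64(0.00018313856072500894))
[0.5038602  0.07499143 0.078     ] [ 0.52390246 -0.06003846  0.113     ]
(array([0.38937502, 0.25479291, 0.0047069 ]), np.float64(0.0007025387238943712))
(array([0.40751468, 0.40254235, 0.00360043]), np.float64(0.0007063834298984043))
(array([0.57448906, 0.3809912 , 0.00111619]), np.float64(0.0009067599012311276))
(array([0.55663156, 0.23350475, 0.00200571]), np.float64(0.0002300838986223246))
t 0.7 tcp [248.8 600.5 231.3] F [0.3 0.8 0.4] w 1.002 gf 0.0 | shift mm [-5.065e+02 -5.061e+02  3.000e-01] turn [0.    0.    0.166]
```

Emit:
{"op": "step_arm", "data": {
  "motion": [-32,-32,0,0,0,0,0.3,-32,-32,0,0,0,0,0.3,-32,-32,0,0,0,0,0.3,-32,-32,0,0,0,0,0.3,-32,-32,0,0,0,0,0.3,-32,-32,0,0,0,0,0.3,-32,-32,0,0,0,0,0.3,-32,-32,0,0,0,0,0.3,-32,-32,0,0,0,0,0.3,-32,-32,0,0,0,0,0.3,-32,-32,0,0,0,0,0.3,-32,-32,0,0,0,0,0.3]
}}

```text
time: 1.9
tcp_pos: [0.457, 0.0969, 0.2318]
eef_rot: [[-0.924, 0.383, 0.001], [0.383, 0.924, 0.0], [-0.001, 0.001, -1.0]]
force: [0.9, 1.2, -1.4]
width: 0.35
grip_force: 0.0
```

Emit:
{"op": "step_arm", "data": {
  "motion": [-32,-32,0,0,0,0,0.3,-32,-32,0,0,0,0,0.3,-32,-32,0,0,0,0,0.3,-26,-26,0,0,0,0,0.3,0,0,0,0,0,0.08,0.3,0,0,0,0,0,0.08,0.3,0,0,0,0,0,0,0.3,0,0,0,0,0,0,0.3]
}}

```text
time: 2.7
tcp_pos: [0.5226, -0.0606, 0.2314]
eef_rot: [[-0.852, 0.524, 0.0], [0.524, 0.852, -0.0], [-0.0, 0.0, -1.0]]
force: [0.0, -0.2, -0.2]
width: 0.351
grip_force: 0.0
```

```bash
python3 - <<'E'
from h import *
need((.524,-.060,.086),Rt(-32))
E
```

```text
t 2.7 tcp [522.6 -60.6 231.4] F [ 0.  -0.2 -0.2] w 0.351 gf 0.0 | shift mm [ -0.9   1.3 145.4] turn [0.    0.    0.007]
```

Emit:
{"op": "step_arm", "data": {
  "motion": [-1,1,35,0,0,0,0.3,0,0,35,0,0,0,0.3,0,0,30,0,0,0,0.3,0,0,25,0,0,0,0.3,0,0,20,0,0,0,0.3,0,0,0,0,0,0,0.3]
}}

```text
time: 3.3
tcp_pos: [0.5214, -0.0594, 0.0829]
eef_rot: [[-0.852, 0.524, -0.007], [0.524, 0.852, 0.001], [0.006, -0.002, -1.0]]
force: [-0.9, 0.4, -0.3]
width: 0.35
grip_force: 0.0
```

```bash
python3 - <<'E'
from h import *
need((.524,-.060,.086),Rt(-32))
s=state();E=s["eef_rot"];H=np.array([.5037,.0750]);r0=s["tcp_pos"][:2]-H
a0=np.degrees(np.arctan2(r0[1],r0[0]));print(a0,np.linalg.norm(r0))
prev=s["tcp_pos"].copy()
for i in range(1,15):
    a=np.radians(a0+i*(103-(a0+90))/14);P=np.array([*(H+.1355*np.array([np.cos(a),np.sin(a)])),.086])
    print(i,round(np.degrees(a)+90),(E.T@(P-prev)*1000).round(1));prev=P
im=grab_frame("scene");cv2.imwrite("pics/c.png",cv2.resize(im[160:280,230:400],None,fx=4,fy=4))
E
```

```text
t 3.3 tcp [521.4 -59.4  82.9] F [-0.9  0.4 -0.3] w 0.35 gf 0.0 | shift mm [-2.5  0.9 -3.1] turn [-0.002 -0.006  0.008]
-82.51339725668001 0.13555024130034432
1 14 [-11.8  10.9  -3.2]
2 21 [-10.5  12.2  -0.1]
3 28 [-9.  13.4 -0.1]
4 35 [-7.3 14.4 -0.1]
5 42 [-5.6 15.1 -0.1]
6 48 [-3.7 15.7 -0.1]
7 55 [-1.9 16.  -0. ]
8 62 [ 0.1 16.1 -0. ]
9 69 [ 2. 16. -0.]
10 76 [ 3.9 15.7 -0. ]
11 83 [ 5.7 15.1  0. ]
12 89 [ 7.4 14.3  0. ]
13 96 [ 9.1 13.3  0. ]
14 103 [10.6 12.1  0. ]
```

View pics/c.png

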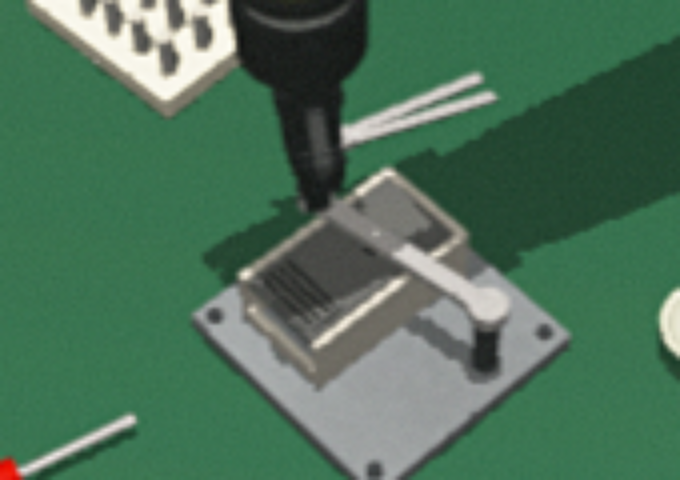

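The fingers straddle the peg at crop (318,200), above the lever bar; now swing.

Emit:
{"op": "step_arm", "data": {
  "motion": [-6,5,-3,0,0,0,0.3,-6,6,0,0,0,0,0.3,-10.5,12,0,0,0,0,0.3,-9,13.5,0,0,0,0,0.3,-7.5,14.5,0,0,0,0,0.3,-5.5,15,0,0,0,0,0.3,-3.5,15.5,0,0,0,0,0.3,-2,16,0,0,0,0,0.3,0,16,0,0,0,0,0.3,2,16,0,0,0,0,0.3,4,15.5,0,0,0,0,0.3,5.5,15,0,0,0,0,0.3]
}}

```text
time: 4.55
tcp_pos: [0.6409, 0.0571, 0.0892]
eef_rot: [[-0.851, 0.525, -0.0], [0.525, 0.851, 0.0], [0.0, -0.0, -1.0]]
force: [-0.2, 0.4, -0.6]
width: 0.351
grip_force: 0.0
```

Emit:
{"op": "step_arm", "data": {
  "motion": [7.5,14.5,0,0,0,0,0.3,9,13,0,0,0,0,0.3,5,6,0,0,0,0,0.3,5,6,0,0,0,0,0.3,0,0,0,0,0,0,0.3,0,0,-10,0,0,0,0.3,0,0,-25,0,0,0,0.3,0,0,-30,0,0,0,0.3,0,0,-30,0,0,0,1]
}}

```text
time: 5.45
tcp_pos: [0.6389, 0.1023, 0.1859]
eef_rot: [[-0.851, 0.526, -0.0], [0.526, 0.851, -0.0], [-0.0, -0.0, -1.0]]
force: [0.3, -0.8, 0.5]
width: 0.193
grip_force: 0.0
```

```bash
python3 - <<'E'
from h import *
O=np.array([.534,-.0148]);a=-.009
P=O+np.array([.040-.0*a,.040*a]); need((*P,.170),Rt(-.5))
m=masks_of("scene","clamp");
for n in("scene","top"):
    im=grab_frame(n);ms=masks_of(n,"clamp")
    for q in ms[:2]:print(n,round(q["score"],2),q["extent"])
    if n=="top":cv2.imwrite("pics/d.png",cv2.resize(im[150:240,270:370],None,fx=5,fy=5))
E
```

```text
t 5.45 tcp [638.9 102.3 185.9] F [ 0.3 -0.8  0.5] w 0.193 gf 0.0 | shift mm [  -6.6 -134.    15.9] turn [-0.     0.    -0.545]
scene 0.5 [325.0, 221.5, 358.2, 244.1]
top 0.76 [293.4, 192.7, 334.2, 204.5]
```

View pics/d.png

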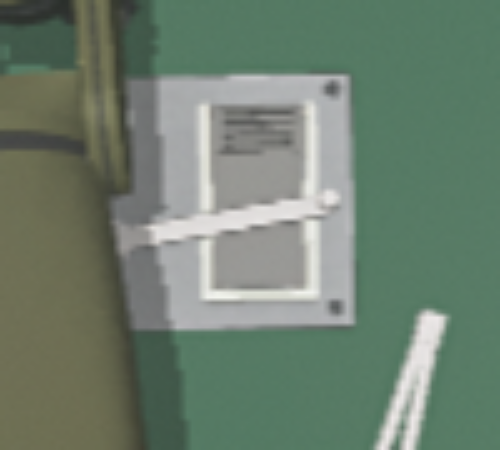

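The lever did not move. My slack gap let the peg (now crop (330,198)) slip out sideways past the pads. I'll retry with the tool turned tangentially and the gap narrowed round the peg.

```bash
python3 - <<'E'
from h import *
u=((330+.5)/5+269.5,(198+.5)/5+149.5);P=at_z("top",u,.113);print(P)
H=np.array([.5037,.0750]);d=P[:2]-H;phi=np.degrees(np.arctan2(d[1],d[0]))+90;print(phi,np.linalg.norm(d))
need((*P[:2],.19),Rt(phi-90)); print(state()["q"].round(1))
E
```

```text
[ 0.5242696  -0.05979865  0.113     ]
8.676120021908105 0.1363590297052404
t 5.7 tcp [638.8 102.6 184.3] F [0.2 0.6 0.3] w 0.001 gf 0.0 | shift mm [  12.  -198.3   -5.7] turn [-0.     0.     0.866]
[  4.4   8.6  97.5  -0.   73.9 -53.9]
```

Emit:
{"op": "step_arm", "data": {
  "motion": [2,-40,0,0,0,0,0.3,3,-40,0,0,0,0,0.3,2,-40,0,0,0,0,0.3,3,-40,0,0,0,0,0.3,2,-38,0,0,0,0,0.3,0,0,0,0,0,0.144,0.3,0,0,0,0,0,0.144,0.3,0,0,0,0,0,0.144,0.3,0,0,0,0,0,0.144,0.3,0,0,0,0,0,0.145,0.3,0,0,0,0,0,0.145,0.3,0,0,0,0,0,0,0.3]
}}

```text
time: 6.9
tcp_pos: [0.5236, -0.0591, 0.1824]
eef_rot: [[-0.151, 0.988, -0.003], [0.988, 0.151, 0.001], [0.001, -0.003, -1.0]]
force: [-0.1, -0.1, -0.1]
width: 0.354
grip_force: 0.0
```

```bash
python3 - <<'E'
from h import *
need((.5243,-.0598,.086),Rt(8.7-90))
E
```

```text
t 6.9 tcp [523.6 -59.1 182.4] F [-0.1 -0.1 -0.1] w 0.354 gf 0.0 | shift mm [-1.   0.8 96.4] turn [-0.003 -0.001  0.   ]
```

Emit:
{"op": "step_arm", "data": {
  "motion": [-1,1,35,0,0,0,0.3,0,0,30,0,0,0,0.3,0,0,20,0,0,0,0.3,0,0,11,0,0,0,0.3,0,0,0,0,0,0,0.66,0,0,0,0,0,0,0.66,0,0,0,0,0,0,0.66,0.5,8,0,0,0,-0.059,0.66,0.5,8,0,0,0,-0.059,0.66]
}}

```text
time: 7.8
tcp_pos: [0.5424, -0.0563, 0.0898]
eef_rot: [[-0.269, 0.963, 0.002], [0.963, 0.269, -0.001], [-0.001, 0.002, -1.0]]
force: [-1.4, 0.5, -0.6]
width: 0.17
grip_force: 0.3
```

```bash
python3 - <<'E'
from h import *
need((.5243,-.0598,.086),Rt(8.7-90));print(np.linalg.norm(state()["tcp_pos"][:2]-[.5037,.075]))
im=grab_frame("top");cv2.imwrite("pics/e.png",cv2.resize(im[150:240,270:370],None,fx=4,fy=4))
b=grab_frame("scene");cv2.imwrite("pics/e.png",np.hstack([cv2.resize(im[150:240,270:370],None,fx=4,fy=4),cv2.resize(b[170:260,280:380],None,fx=4,fy=4)]))
E
```

```text
t 7.8 tcp [542.4 -56.3  89.8] F [-1.4  0.5 -0.6] w 0.17 gf 0.3 | shift mm [  1.5 -18.4   3.8] turn [0.002 0.001 0.121]
0.13685014301638543
```

View pics/e.png

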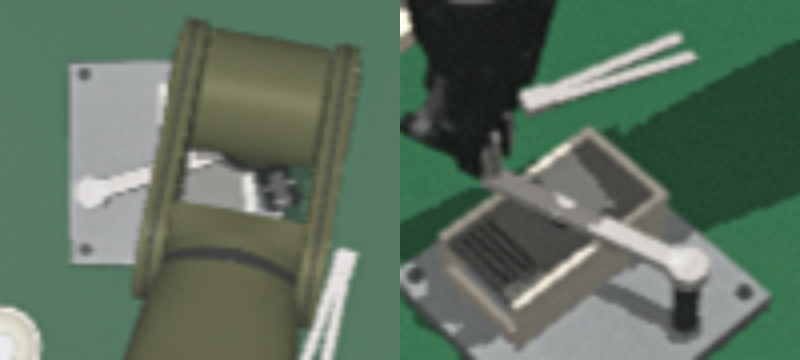

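The peg is held between the fingers (scene half, crop (492,160)) and the lever has started to turn, so I continue the arc.

Emit:
{"op": "step_arm", "data": {
  "motion": [1,16,0,0,0,-0.118,0.66,1,16,0,0,0,-0.118,0.66,1,16,0,0,0,-0.118,0.66,1,16,0,0,0,-0.118,0.66,1,16,0,0,0,-0.118,0.66,1,16,0,0,0,-0.118,0.66,1,16,0,0,0,-0.118,0.66,1,16,0,0,0,-0.118,0.66,1,16,0,0,0,-0.118,0.66,1,16,0,0,0,-0.118,0.66,1,16,0,0,0,-0.118,0.66,1,16,0,0,0,-0.118,0.66]
}}

```text
time: 9.1
tcp_pos: [0.6403, 0.0913, 0.0894]
eef_rot: [[-0.993, -0.119, 0.002], [-0.119, 0.993, -0.0], [-0.002, -0.001, -1.0]]
force: [-0.5, -0.8, 0.4]
width: 0.171
grip_force: 0.3
```

Emit:
{"op": "step_arm", "data": {
  "motion": [0.5,8,0,0,0,-0.059,0.66,0.5,8,0,0,0,-0.059,0.66,0.5,8,0,0,0,-0.059,0.66,0,0,0,0,0,0,0.3,0,0,0,0,0,0,0.3,0,0,-15,0,0,0,0.3,0,0,-35,0,0,0,0.3,0,0,-40,0,0,0,1]
}}

```text
time: 9.9
tcp_pos: [0.6332, 0.1137, 0.1787]
eef_rot: [[-0.958, -0.287, -0.003], [-0.287, 0.958, -0.0], [0.003, 0.001, -1.0]]
force: [0.1, -0.4, 0.3]
width: 0.193
grip_force: 0.0
```

```bash
python3 - <<'E'
from h import *
O=np.array([.534,-.0148]);a=-.009
P=O+np.array([.040,.040*a]); need((*P,.110),Rt(-.5))
for n in("top","scene"):
    im=grab_frame(n)
    for q in masks_of(n,"clamp")[:1]:print(n,round(q["score"],2),q["extent"])
cv2.imwrite("pics/f.png",cv2.resize(im[150:270,270:400],None,fx=4,fy=4))
E
```

```text
t 9.9 tcp [633.2 113.7 178.7] F [ 0.1 -0.4  0.3] w 0.193 gf 0.0 | shift mm [  93.5 -106.5   68.9] turn [ 0.    -0.003  0.299]
top 0.65 [279.4, 155.5, 297.9, 201.0]
scene 0.68 [318.9, 230.6, 360.7, 281.1]
```

View pics/f.png

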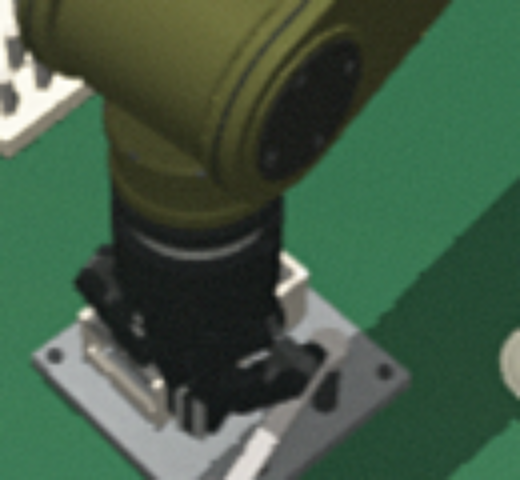

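The lever now stands open, pointing to +x and slightly to +y (scene crop, (330,340) to (240,470)). Next is the thumb pad.

Emit:
{"op": "step_arm", "data": {
  "motion": [30,-36,0,0,0,0,1,30,-36,0,0,0,0,1,30,-35,0,0,0,0,1,0,0,0,0,0,0.1,1,0,0,0,0,0,0.1,1,0,0,0,0,0,0.1,1,0,0,35,0,0,0,1,0,0,34,0,0,0,1,0,0,0,0,0,0,1]
}}

```text
time: 11.0
tcp_pos: [0.5736, -0.0138, 0.1024]
eef_rot: [[-1.0, 0.009, -0.013], [0.009, 1.0, 0.002], [0.013, 0.001, -1.0]]
force: [-1.1, -0.6, -1.6]
width: 0.001
grip_force: 0.0
```

```bash
python3 - <<'E'
from h import *
need((.578,-.0152,.066),Rt(-.5))
E
```

```text
t 11.0 tcp [573.6 -13.8 102.4] F [-1.1 -0.6 -1.6] w 0.001 gf 0.0 | shift mm [-4.9 -1.4 36.3] turn [ 0.001 -0.013  0.   ]
```

Emit:
{"op": "step_arm", "data": {
  "motion": [-2,-1,10,0,0,0,1,-1,0,15,0,0,0,1,0,0,10,0,0,0,1,0,0,4,0,0,0,1,0,0,3,0,0,0,1,0,0,2,0,0,0,1,0,0,2,0,0,0,1,0,0,0,0,0,0,1]
}}

```text
time: 11.8
tcp_pos: [0.5818, -0.0151, 0.0634]
eef_rot: [[-1.0, 0.008, 0.0], [0.008, 1.0, -0.0], [-0.0, -0.0, -1.0]]
force: [0.5, 0.1, -0.7]
width: 0.001
grip_force: 0.0
```

Emit:
{"op": "step_arm", "data": {
  "motion": [1.5,0,2,0,0,0,1,1.5,0,2,0,0,0,1,0,0,2,0,0,0,1,0,0,2,0,0,0,1,0,0,1,0,0,0,1,0,0,1,0,0,0,1,0,0,1,0,0,0,1,0,0,0,0,0,0,1]
}}

```text
time: 12.6
tcp_pos: [0.5787, -0.0151, 0.0522]
eef_rot: [[-1.0, 0.008, -0.0], [0.008, 1.0, 0.0], [0.0, 0.0, -1.0]]
force: [0.0, -0.7, 0.3]
width: -0.001
grip_force: 0.0
```

Emit:
{"op": "step_arm", "data": {
  "motion": [0,0,1,0,0,0,1,0,0,1,0,0,0,1,0,0,1,0,0,0,1]
}}

```text
time: 12.9
tcp_pos: [0.5787, -0.0151, 0.0493]
eef_rot: [[-1.0, 0.008, 0.0], [0.008, 1.0, -0.0], [-0.0, -0.0, -1.0]]
force: [0.3, 0.4, -0.4]
width: -0.001
grip_force: 0.0
```

```bash
python3 - <<'E'
from h import *
im=grab_frame("scene");b=grab_frame("top");cv2.imwrite("pics/g.png",np.hstack([cv2.resize(im[170:270,280:380],None,fx=4,fy=4),cv2.resize(b[150:250,270:370],None,fx=4,fy=4)]))
E
```

```text
(no output)
```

View pics/g.png

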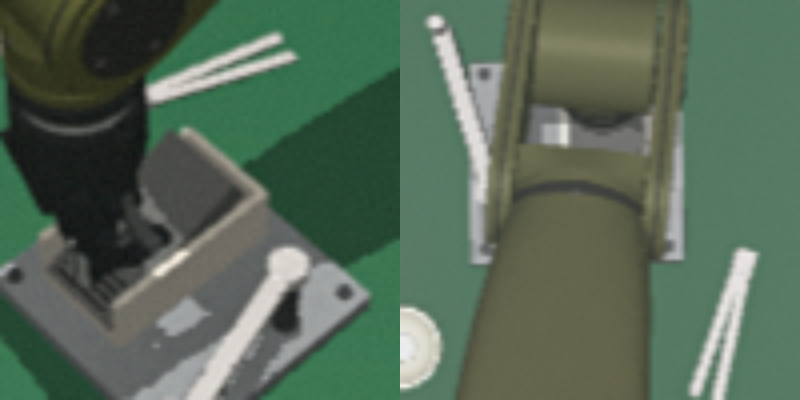

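The lid is tipped: its grey front end stands up at scene crop (185,140), and the thumb end is sunk under the fingers. Retracting before I check it.

Emit:
{"op": "step_arm", "data": {
  "motion": [0,0,-10,0,0,0,1,0,0,-25,0,0,0,1,0,0,-40,0,0,0,1,0,0,-45,0,0,0,1,20,0,-10,0,0.1,0,0.5,25,0,0,0,0.12,0,-1,25,0,0,0,0.12,0,-1,0,0,0,0,0.115,0,-1,0,0,0,0,0,0,-1]
}}

```text
time: 13.9
tcp_pos: [0.5102, -0.0146, 0.1865]
eef_rot: [[-0.897, 0.008, -0.441], [0.007, 1.0, 0.004], [0.441, 0.0, -0.897]]
force: [0.4, 0.4, -0.4]
width: 0.849
grip_force: 0.0
```

```bash
python3 - <<'E'
from h import *
O=np.array([.534,-.0148]);t=np.radians(26)
def L(lx,ly,lz,th=t): return (O[0]+(lx*np.cos(th)+lz*np.sin(th))/1000,O[1]+ly/1000-.009*lx/1000,(38-lx*np.sin(th)+lz*np.cos(th))/1000)
R=Rt(-.5,26);g=np.array(L(-55,0,5));print(g)
need(g-.06*R[:,2],R)
im=grab_frame("scene")
for q in masks_of("scene","lid")[:4]:print(round(q["score"],2),q["extent"])
big=cv2.resize(im[170:270,280:380],None,fx=5,fy=5)
for th,c in((22,(255,0,0)),(26,(0,0,255))):
    p=((proj("scene",[L(*k,np.radians(th)) for k in((-60,-29,22),(-60,29,22),(56,29,22),(56,-29,22),(-60,29,22),(-60,29,0),(-60,-29,0),(-60,-29,22))])-[280,170]+.5)*5).astype(int)
    cv2.polylines(big,[p.reshape(-1,1,2)],False,c,1)
cv2.imwrite("pics/i.png",big)
E
```

```text
[ 0.48675818 -0.014305    0.06660438]
t 13.9 tcp [510.2 -14.6 186.5] F [ 0.4  0.4 -0.4] w 0.849 gf 0.0 | shift mm [-31.6   0.1  57.9] turn [-0.    -0.003  0.001]
0.72 [452.9, 210.9, 510.1, 248.8]
0.68 [295.2, 202.3, 342.6, 250.1]
0.43 [299.3, 97.5, 313.0, 110.4]
```

View pics/i.png

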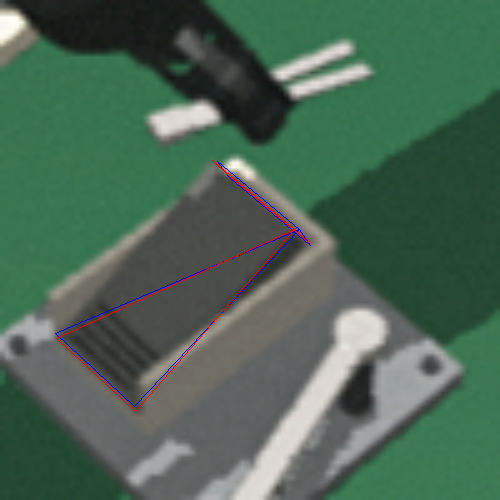

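The lid stays tipped on its own. The 26° overlay (pixel (215,162) to (297,230) in the crop) matches its raised edge. Going in to the grasp.

Emit:
{"op": "step_arm", "data": {
  "motion": [-16,0,20,0,-0.003,0,-1,-16,0,38,0,0,0,-1,0,0,25,0,0,0,-1,0,0,20,0,0,0,-1,0,0,10,0,0,0,-1,0,0,0,0,0,0,-1,0,0,0,0,0,0,-1]
}}

```text
time: 14.7
tcp_pos: [0.4897, -0.0145, 0.0729]
eef_rot: [[-0.901, 0.008, -0.434], [0.007, 1.0, 0.003], [0.434, -0.0, -0.901]]
force: [0.1, 0.1, 0.1]
width: 1.002
grip_force: 0.0
```

```bash
python3 - <<'E'
from h import *
need((.4868,-.0143,.0666),Rt(-.5,26))
E
```

```text
t 14.7 tcp [489.7 -14.5  72.9] F [0.1 0.1 0.1] w 1.002 gf 0.0 | shift mm [-0.1  0.2  7. ] turn [-0.001  0.005  0.001]
```

Emit:
{"op": "step_arm", "data": {
  "motion": [0,0,6.5,0,0,0,-1,0,0,0,0,0,0,-1,0,0,0,0,0,0,1,0,0,0,0,0,0,1,0,0,0,0,0,0,1,0,0,0,0,0,0,1,0,0,0,0,0,0,1]
}}

```text
time: 15.4
tcp_pos: [0.4864, -0.0143, 0.0661]
eef_rot: [[-0.9, 0.008, -0.436], [0.007, 1.0, 0.003], [0.436, 0.0, -0.9]]
force: [0.7, 0.6, 1.4]
width: 0.657
grip_force: 66.7
```

Emit:
{"op": "step_arm", "data": {
  "motion": [2.2,0,-4.5,0,0,0,1,4.4,0,-9,0,0,0,1,4.4,0,-9,0,0,0,1,6.5,0,-13.5,0,0,0,1,8.7,0,-18,0,0,0,1,8.7,0,-18,0,0,0,1,8.7,0,-18,0,0,0,1,4.4,0,-9,0,0,0,1,0,0,0,0,0,0,1]
}}

```text
time: 16.3
tcp_pos: [0.4872, -0.0145, 0.1781]
eef_rot: [[-0.901, 0.008, -0.433], [0.007, 1.0, 0.003], [0.433, -0.001, -0.902]]
force: [-0.0, -0.8, -1.3]
width: 0.659
grip_force: 66.5
```

```bash
python3 - <<'E'
from h import *
need((.4868,-.0143,.18),Rt(-.5,0))
im=grab_frame("scene");b=grab_frame("top")
for n in("scene","top"):
  for q in masks_of(n,"lid")[:4]:
    ys,xs=np.nonzero(q["mask"]);print(n,round(q["score"],2),q["extent"],(im if n=="scene" else b)[ys,xs].mean(0).round())
O=np.array([.4864,-.0143,state()["tcp_pos"][2]]);R=state()["eef_rot"]
# lid corners by rigid attachment: lid axes = (-tool x, tool y, -tool z), tcp at lid (-55,0,5)
A=np.c_[-R[:,0],R[:,1],-R[:,2]];tc=state()["tcp_pos"]
for n in("scene","top"):print(n,proj(n,[tc+A@(np.array(k)-[-55,0,5])/1000 for k in((-60,-29,22),(-60,29,22),(56,29,22),(56,-29,22))]).round().tolist())
E
```

```text
t 16.3 tcp [487.2 -14.5 178.1] F [-0.  -0.8 -1.3] w 0.659 gf 66.5 | shift mm [ 1.2  0.2 -1.5] turn [-0.001 -0.448  0.001]
scene 0.89 [289.7, 180.0, 337.7, 225.0] [68. 72. 70.]
scene 0.68 [299.9, 96.0, 317.2, 117.9] [  5. 119. 242.]
scene 0.63 [278.6, 206.0, 371.0, 287.4] [117. 121. 121.]
top 0.86 [217.9, 278.8, 260.3, 293.6] [175. 155. 215.]
top 0.59 [425.7, 261.3, 459.6, 299.7] [ 79. 147. 218.]
top 0.58 [262.9, 224.6, 277.1, 245.8] [205. 216. 217.]
scene [[322.0, 172.0], [340.0, 186.0], [305.0, 225.0], [288.0, 210.0]]
top [[330.0, 200.0], [310.0, 200.0], [311.0, 166.0], [330.0, 166.0]]
```

Emit:
{"op": "step_arm", "data": {
  "motion": [0,0,0,0,-0.112,0,1,0,0,0,0,-0.112,0,1,0,0,0,0,-0.112,0,1,0,0,0,0,-0.112,0,1,4,20,0,0,0,0,1,6,35,0,0,0,0,1,7,40,0,0,0,0,1,8,40,0,0,0,0,1,8,40,0,0,0,0,1,8,40,0,0,0,0,1,7,40,0,0,0,0,1,7,40,0,0,0,0,1]
}}

```text
time: 17.7
tcp_pos: [0.4319, 0.2823, 0.1747]
eef_rot: [[-1.0, 0.008, -0.006], [0.008, 1.0, -0.001], [0.006, -0.001, -1.0]]
force: [1.3, 0.1, -0.3]
width: 0.657
grip_force: 66.4
```

Emit:
{"op": "step_arm", "data": {
  "motion": [4,25,0,0,0,0,1,2,18,0,0,0,0.04,1,0,0,0,0,0,0.04,1,0,0,0,0,0,0.033,1,0,0,0,0,0,0,1,0,0,0,0,0,0,1]
}}

```text
time: 18.3
tcp_pos: [0.4272, 0.3237, 0.175]
eef_rot: [[-0.993, 0.12, -0.006], [0.12, 0.993, -0.001], [0.006, -0.002, -1.0]]
force: [-0.6, 0.9, -2.2]
width: 0.659
grip_force: 66.4
```

```bash
python3 - <<'E'
from h import *
need((.429,.324,.04),Rt(-7))
im=grab_frame("scene");b=grab_frame("top")
R=state()["eef_rot"];A=np.c_[-R[:,0],R[:,1],-R[:,2]];tc=state()["tcp_pos"]
big=im
for n,img in(("scene",im),("top",b)):
    p=proj(n,[tc+A@(np.array(k)-[-55,0,5])/1000 for k in((-60,-29,22),(-60,29,22),(56,29,22),(56,-29,22))]);print(n,p.round().tolist())
    for q in masks_of(n,"lid")[:2]:print(round(q["score"],2),q["extent"])
    c=p.mean(0).astype(int);x,y=c[0]-50,c[1]-60
    cr=cv2.resize(img[y:y+100,x:x+100],None,fx=4,fy=4)
    cv2.polylines(cr,[((p-[x,y]+.5)*4).astype(int).reshape(-1,1,2)],True,(0,0,255),1)
    big=cr if n=="scene" else np.hstack([big,cr])
cv2.imwrite("pics/j.png",big)
E
```

```text
t 18.3 tcp [427.2 323.7 175. ] F [-0.6  0.9 -2.2] w 0.659 gf 66.4 | shift mm [ -2.6   0.7 135. ] turn [-0.002 -0.006  0.002]
scene [[462.0, 245.0], [483.0, 266.0], [441.0, 298.0], [419.0, 276.0]]
0.69 [418.9, 247.4, 479.9, 296.6]
0.68 [203.5, 262.2, 260.9, 295.8]
top [[213.0, 227.0], [194.0, 225.0], [198.0, 185.0], [218.0, 187.0]]
0.8 [227.7, 277.6, 259.1, 294.0]
0.74 [423.7, 265.2, 461.2, 295.5]
```

View pics/j.png

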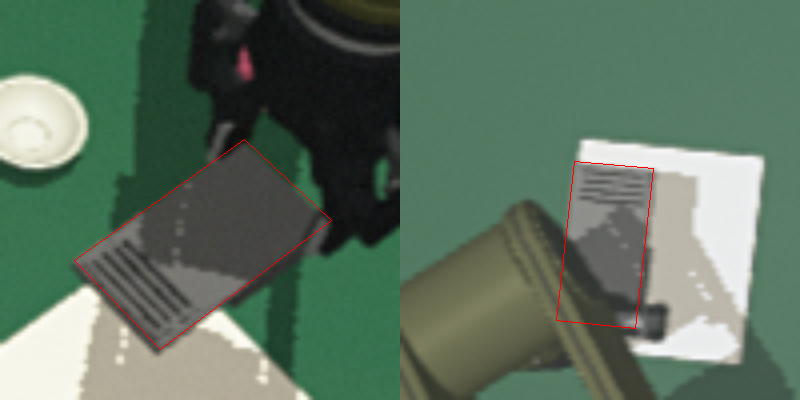

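Lid held level; the red overlay matches it in both views and it hangs above the pad. Lowering.

Emit:
{"op": "step_arm", "data": {
  "motion": [-3,0,20,0,-0.003,0,1,0,0,30,0,-0.003,0,1,0,0,35,0,0,0,1,0,0,30,0,0,0,1,0,0,15,0,0,0,1,0,0,7,0,0,0,1,0,0,4,0,0,0,1,0,0,0,0,0,0,1,0,0,0,0,0,0,1,0,0,0,0,0,0,1]
}}

```text
time: 19.5
tcp_pos: [0.4316, 0.3242, 0.0364]
eef_rot: [[-0.993, 0.12, 0.004], [0.12, 0.993, 0.001], [-0.004, 0.001, -1.0]]
force: [-0.3, -0.1, -1.2]
width: 0.658
grip_force: 66.3
```

Emit:
{"op": "step_arm", "data": {
  "motion": [0,0,8,0,0.004,0,1,0,0,6,0,0,0,1,0,0,4,0,0,0,1,0,0,1,0,0,0,1,0,0,0,0,0,0,1,0,0,0,0,0,0,1]
}}

```text
time: 20.1
tcp_pos: [0.4308, 0.3237, 0.0161]
eef_rot: [[-0.993, 0.121, -0.002], [0.121, 0.993, -0.0], [0.002, -0.0, -1.0]]
force: [0.7, 0.1, -2.0]
width: 0.659
grip_force: 66.5
```

Emit:
{"op": "step_arm", "data": {
  "motion": [0,0,1,0,0,0,1,0,0,1,0,0,0,1,0,0,0,0,0,0,1]
}}

```text
time: 20.4
tcp_pos: [0.4311, 0.3238, 0.015]
eef_rot: [[-0.993, 0.12, -0.002], [0.12, 0.993, -0.0], [0.002, -0.0, -1.0]]
force: [-2.5, -1.2, 5.2]
width: 0.658
grip_force: 67.0
```

Emit:
{"op": "step_arm", "data": {
  "motion": [0,0,0.5,0,0,0,1,0,0,0,0,0,0,1]
}}

```text
time: 20.6
tcp_pos: [0.4311, 0.3238, 0.015]
eef_rot: [[-0.993, 0.12, -0.002], [0.12, 0.993, -0.0], [0.002, -0.001, -1.0]]
force: [-3.4, -1.5, 9.0]
width: 0.659
grip_force: 67.4
```

```bash
python3 - <<'E'
from h import *
s=state();print(s["force"].round(1),s["torque"].round(2),s["tcp_pos"])
E
```

```text
[-3.4 -1.5  9. ] [-0.54  0.73  0.  ] [0.4311194  0.3238411  0.01501122]
```

Emit:
{"op": "step_arm", "data": {
  "motion": [0,0,0,0,0,0,-0.34,0,0,0,0,0,0,-0.4,0,0,0,0,0,0,-0.6,0,0,0,0,0,0,-1,0,0,0,0,0,0,-1,0,0,0,0,0,0,-1,0,0,-5,0,0,0,-1,0,0,-20,0,0,0,-1,0,0,-30,0,0,0,-1,0,0,-40,0,0,0,-1,0,0,-40,0,0,0,-1,0,0,0,0,0,0,-1]
}}

```text
time: 21.8
tcp_pos: [0.4347, 0.326, 0.1564]
eef_rot: [[-0.993, 0.12, 0.009], [0.12, 0.993, 0.007], [-0.008, 0.008, -1.0]]
force: [1.4, 0.8, 0.7]
width: 0.999
grip_force: 0.0
```

Emit:
{"op": "step_arm", "data": {
  "motion": [40,0,-10,0,0,0,-1,40,0,0,0,0,0,-1,0,0,0,0,0,0,-1]
}}

```text
time: 22.1
tcp_pos: [0.3482, 0.3333, 0.1581]
eef_rot: [[-0.993, 0.118, -0.004], [0.118, 0.993, -0.0], [0.004, -0.001, -1.0]]
force: [-0.1, -0.5, -1.3]
width: 1.0
grip_force: 0.0
```

```bash
python3 - <<'E'
from h import *
s=state();print(s["time"],s["tcp_pos"],s["force"].round(1))
im=grab_frame("scene");b=grab_frame("top")
for q in masks_of("scene","lid")[:2]:print(round(q["score"],2),q["extent"])
c,sn=np.cos(np.radians(-7)),np.sin(np.radians(-7))
O=np.array([.4311,.3238,.008])+np.array([c*.055,sn*.055,0])
W=lambda k:O+np.array([c*k[0]-sn*k[1],sn*k[0]+c*k[1],k[2]])/1000
crs=[]
for n,img,x,y in(("scene",im,330,220),("top",b,180,150)):
    p=proj(n,[W(k) for k in((-60,-29,22),(-60,29,22),(56,29,22),(56,-29,22))]);print(n,p.round().tolist())
    h,w=(155,200);cr=cv2.resize(img[y:y+h,x:x+w],None,fx=2 if n=="top" else 3,fy=2 if n=="top" else 3)
    f=2 if n=="top" else 3
    cv2.polylines(cr,[((p-[x,y]+.5)*f).astype(int).reshape(-1,1,2)],True,(0,0,255),1)
    crs.append(cr)
a=crs[0];t=cv2.resize(crs[1],(200,155))
a[:155,:200]=t
cv2.imwrite("pics/k.png",a)
E
```

```text
22.1 [0.34819408 0.33330575 0.1580633 ] [-0.1 -0.5 -1.3]
0.97 [298.7, 99.8, 313.8, 123.6]
0.89 [454.4, 211.7, 510.3, 249.9]
scene [[445.0, 285.0], [464.0, 304.0], [426.0, 334.0], [407.0, 313.0]]
top [[225.0, 226.0], [207.0, 224.0], [211.0, 188.0], [229.0, 190.0]]
```

I've used all ten picture views, so I'll check the final placing numerically.

```bash
python3 - <<'E'
from h import *
c,sn=np.cos(np.radians(-7)),np.sin(np.radians(-7))
O=np.array([.4311,.3238,.008])+np.array([c*.055,sn*.055,0])
W=lambda k:O+np.array([c*k[0]-sn*k[1],sn*k[0]+c*k[1],k[2]])/1000
for n in("scene","top"):
    im=grab_frame(n)
    for q in ("lid","clamp","dish","tub"):
        for m in masks_of(n,q)[:4]:
            print(n,q,round(m["score"],2),np.round(m["extent"]),im[m["mask"]].mean(0).round())
    g=im.astype(int);dark=((g.max(2)<150)&(g.max(2)-g.min(2)<20)).astype(np.uint8)
    p=proj(n,[W(k) for k in((-60,-29,22),(-60,29,22),(56,29,22),(56,-29,22))])
    roi=np.zeros(dark.shape,np.uint8);cv2.fillPoly(roi,[p.astype(int)],1);inside=(dark&roi).sum()/roi.sum()
    roi=cv2.dilate(roi,np.ones((15,15)));k,l,st,ce=cv2.connectedComponentsWithStats(dark&roi)
    i=1+st[1:,4].argmax();ys,xs=np.nonzero(l==i)
    print(n,"dark in polygon",inside.round(2),st[i],cv2.minAreaRect(np.c_[xs,ys].astype(np.float32)),"pred",cv2.minAreaRect(p.astype(np.float32)))
E
```

```text
scene lid 0.92 [297.  98. 315. 123.] [  4. 107. 225.]
scene lid 0.79 [455. 212. 510. 249.] [102.  82. 173.]
scene lid 0.78 [411. 287. 465. 332.] [107. 111. 111.]
scene clamp 0.66 [318. 233. 360. 285.] [173. 178. 181.]
scene dish 0.69 [397. 229. 422. 254.] [211. 230. 230.]
scene tub 0.87 [278. 205. 373. 287.] [141. 145. 145.]
scene dark in polygon 0.94 [ 408  287   56   49 1359] ((436.05194091796875, 310.5703125), (28.25105857849121, 51.15259552001953), 53.530765533447266) pred ((435.4530029296875, 308.83734130859375), (27.539127349853516, 50.537254333496094), 52.31187057495117)
top lid 0.81 [223. 276. 261. 297.] [126. 113. 174.]
top lid 0.69 [211. 189. 228. 224.] [135. 138. 138.]
top lid 0.6 [422. 263. 462. 299.] [ 80. 148. 218.]
top clamp 0.75 [280. 156. 297. 202.] [196. 198. 200.]
top dish 0.7 [261. 227. 278. 247.] [204. 215. 215.]
top tub 0.94 [280. 154. 341. 220.] [180. 181. 178.]
top tub 0.25 [278. 158. 298. 201.] [196. 198. 200.]
top dark in polygon 0.87 [209 189  21  37 635] ((219.0487823486328, 207.06097412109375), (18.22120475769043, 35.89025115966797), 6.340191841125488) pred ((218.31582641601562, 206.7542724609375), (18.018543243408203, 36.34474563598633), 6.279545783996582)
```

```bash
python3 -c "
from bench import *
print(close_job())"
```

```text
the job is handed in; nothing more can be done
None
```

The lever is swung open, and the lid was tipped, lifted off by its raised end and laid right way up on the empty pad. Both cameras put it within about 2 pixels of the expected flat pose. The job was handed in at about 22 s of the 58 s; the first lever swing slipped off the peg and was redone.

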